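# Speaker pod onto the sloped test rest

## Task

Take the black speaker pod out of the yellow rack, set it down upright on the bench top and let go so that you can take it again by its ends, then place it gently, speaker up and lengthwise, centred on the narrow sloping rest between the two steel side plates of the test fixture, and leave it lying there. When it lies there released, throw the fixture's silver toggle all the way over to start the test. Leave all the other things on the bench where they are.

Things in the scene. Friction and masses are not known exactly. Their poses are not given: they have to be found in the camera images.
- pod: Black plastic speaker pod, a box 56 (x) x 42 (y) x 32 mm high (z), 60 to 125 g, round cone on top. Origin at the centre of its underside, z up. It starts upright in the rack with its x across the rack; both ends are alike. Friction 0.5 to 0.7. In the rack only its long sides (y faces, 42 mm apart) are free for fingers; on the test rest only its ends (x faces, 56 mm apart).
- grey_pod: Grey speaker pod of the same size, the other one in the rack, a bystander: leave it. Origin at the centre of its underside.
- rack: Fixed yellow rack, 72 mm (x) by 190 mm (y), origin under its centre, on the bench. Floor 8 mm thick; two walls 5 mm thick along y, inner faces at x = +-31 mm, tops 40 mm above the bench (level with the pods' tops); open at both y ends. The two pods stand in it near y = +50 and -50 mm, either one at either place.
- fixture: Fixed speaker test fixture; origin under the centre of its base plate, 120 (x) x 170 (y) x 12 mm; x points roughly away from the robot. Carries the test rest on a post at y = -35 mm and a grey control box (80 x 56 mm, top 50 mm above the bench, centre at y = +55 mm) with the toggle; 135 mm high in all. Fixture and rack may swap sides of the bench.
- rest: Test rest: narrow rubber bar 50 (x) x 24 (y) mm, sloping 0.28 rad, no end stop: friction holds the pod. Origin at the centre of its top surface, 100 mm above the bench; x points up the slope (away from the robot), z square out of the surface. Steel side plates 4 mm thick, inner faces at y = +-29 mm, as long as the bar, stand 28 mm above its surface; between bar and plates it is 22 mm deep.
- toggle (a joint): Angle of the silver toggle: 0 leaning towards the fixture's -x, 1.0 rad thrown fully over towards its +x. Starts at 0 to 0.15. It takes about 1.5 N at the tip and stays where it is left.
- toggle_tip (a point): Centre of the toggle's ball knob, 26 mm in diameter, on a lever 50 mm long that hinges about the fixture's y axis, 72 mm above the bench at the fixture's x = 0, y = +55 mm.
- case: Translucent orange walkie-talkie case lying flat, 56 (x) x 115 (y) x 28 mm, a black aerial stub of 12 mm diameter sticking 35 mm out of its +y end. Bystander. Origin at the centre of its underside.
- board: Green circuit board 36 (x) x 53 (y) mm, 12 mm high with its parts. Bystander. Origin at the centre of its underside.
- driver: Red-handled screwdriver, 160 mm long along its x, 26 mm thick. Bystander. Origin under its middle.
- bottle: Small upright bottle, 42 mm diameter, 90 mm high. Bystander. Origin at the centre of its underside.
- tape: Roll of yellow tape lying flat, 56 mm diameter, 19 mm high. Bystander. Origin at the centre of its underside.
- tower: Fixed signal light tower, base 64 mm diameter, lamps 42 mm diameter from 112 mm up to 251 mm above the bench. Obstacle. Origin at the centre of its underside.
Mind the look-alikes: they are no part of the job. Leave any purple look-alike of the fixture alone.

How it is judged (in metres and radians):
On the way, in this order (a step that is already met when the one before it is completed fails the run):
1. the black pod stands upright on the bench top, out of the rack, let go (height (world z) of pod below 0.004 m and angle between pod's own z axis and vertical below 0.1 rad and linear speed of pod below 0.03 m/s and contact force between the fingers and pod below 0.1 N), for 0.2 s.
2. the pod lies centred on the sloping rest, let go, with the toggle not yet thrown (x of pod in the frame of rest between -0.01 and 0.01 m and y of pod in the frame of rest between -0.008 and 0.008 m and z of pod in the frame of rest between -0.004 and 0.004 m and angle between the x axis of pod and the x axis of rest, either way round below 0.17 rad and angle between the z axis of pod and the z axis of rest, either way round below 0.08 rad and angle between pod's own z axis and vertical below 0.5 rad and linear speed of pod below 0.02 m/s and contact force between the fingers and pod below 0.1 N and value of joint toggle below 0.4 rad), for 0.3 s.
3. the toggle is thrown over (value of joint toggle above 0.8 rad), for 0.1 s.
At the end, for the whole second after the job is handed in: Black pod released and still on the sloping rest: within 10 mm of its centre along, 8 mm across and 4 mm of its surface, lengthwise (either end up) within 0.17 rad, speaker up and flat on the slope within 0.08 rad; toggle beyond 0.8 rad; each bystander within 15 mm of its start (x of pod in the frame of rest between -0.01 and 0.01 m and y of pod in the frame of rest between -0.008 and 0.008 m and z of pod in the frame of rest between -0.004 and 0.004 m and angle between the x axis of pod and the x axis of rest, either way round below 0.17 rad and angle between the z axis of pod and the z axis of rest, either way round below 0.08 rad and angle between pod's own z axis and vertical below 0.5 rad and linear speed of pod below 0.02 m/s and contact force between the fingers and pod below 0.1 N and value of joint toggle above 0.8 rad and distance of each of grey_pod, case, board, driver, bottle, tape from where it was at the start of the episode below 0.015 m); the robot touches nothing.
It fails at once if a bystander (grey pod, case, board, screwdriver, bottle, tape) is moved more than 15 mm (distance of any of grey_pod, case, board, driver, bottle, tape from where it was at the start of the episode above 0.015 m).
It fails at once if the pod is dropped or thrown onto the rest (faster than 0.4 m/s close to it) (distance between pod and rest below 0.03 m and linear speed of pod above 0.4 m/s).
It also fails if it takes over 67 s, if anything falls off the work surface, if the arm or the gripper's body presses on something with over 40 N, if the wrist force passes 120 N, or if a joint passes its speed limit or range.

## Robot

A 6-joint arm with a two-finger parallel gripper is mounted at the origin on the work surface. World frame = base frame: x ahead of the robot, y to its left, z up, the work surface at z = 0. Lengths are in mm, angles in rad, forces in N, time in s.
With the tool pointing down it reaches from about 275 to 750 mm from the base axis. Payload 10.2 kg.
Tool frame: the origin (TCP) lies midway between the tips of the shut fingers; the grasp point (between the pads) lies 19 mm behind it (ctrl.tcp_to_grasp is the z of the grasp point in the tool frame, in mm); z points along the fingers, y is the direction in which the jaws open and shut (so a half turn about z gives the same grasp; the last joint's range is limited). The gripper opens to 85 mm and grips with 20 to 120 N. Pads are 22 mm wide; open, the fingers measure 114 mm over their backs; the gripper's body (76 mm by 85 mm) begins 54 mm behind the grasp point. The pads swing forward as they close: fully open they stand 13 mm farther back than shut.
Start: joints at [-1.452, 0.313, 1.498, -0, 1.331, -0.223], TCP at [175.959, -494.641, 231.294] pointing down, gripper open.
Joint ranges: [-2.94, 2.94], [-0.97, 2.17], [0.19, 2.56], [-1.23, 4.37], [0.02, 3.11], [-2.88, 2.88]. Speed limits (rad/s): [2.39, 2.39, 3.01, 3.14, 3.14, 3.14].

## Interface

Orientations are given as a unit quaternion [w, x, y, z].
In Python, from rig import sensors, capture, order, ctrl gives the robot as it stands. The module is installed in compiled form; this text tells all that it offers.
- The arm moves only by the tool play_rows, never from a script. Its argument "deltas" is a list of rows, each a list of 7 numbers: the shift along the world's x, y, z in units of 40 mm (1.0 is 40 mm), then the turn, a rotation vector about the world's x, y, z in units of 6 degrees (1.0 is 6 degrees), then the opening, from -1 (shut) to 1 (fully open). A call has 1 to 8 rows; each row shifts and turns the commanded pose from where the row before left it; what a row does not reach is not made up. A row lasts 1/12 s, in which the tool goes at most 41.7 mm and 7.16 degrees, less where a joint would pass 70% of its speed; a pose out of reach is approached as far as the arm can. A call is refused whole if a number of a shift passes 1 or a number of a turn 1, either way. A call with a gripper value outside its range is refused whole. The fingers move at their own pace and stop on an object; "squeeze" is the grip in N (left out, the last holds). Time passes only in rows, so rows that do not move let the fingers close. It gives the time, the measured TCP pose, the force and the opening at its end, in the units of the state.
- sensors.sense(): the state, without advancing time (a new reading comes with each control period).
- capture(name): name is "scene" or "side" or "wrist"; returns a dict with "pixels" (400x640x3 uint8, red, green, blue), "z_map" (400x640 float32, mm along the optical axis (not along the pixel's ray), 0 where there is no reading), "fx", "fy", "cx", "cy" (pixels), "eye" and "rotation" of the camera in the world; the wrist camera has in their place "tool_from_camera" (4x4, takes a point from camera to tool coordinates, whose origin is the TCP and whose axes are the flange's). Camera axes: x right, y down, z forward; pixel columns grow to the right and rows downward; lengths in mm; the calibration is good to about 2 mm. A picture is of the moment at which its call begins: read the wrist's pose just before it.
- order.finish_job(): hands the job in, once; it reports no verdict.
The state is a dict: "time_s": time; "joints": joint angles; "dq": joint speeds; "tau": joint torques, N m; "eef_pos": TCP position; "ee_rot": TCP orientation; "force": force on the tool from outside, world axes, zero at the start; "wrist_torque": the same for the moment, N m; "grip_width": opening from 0.0 (shut) to 1.0 (fully open).
Only numpy, scipy, OpenCV 4.12 (cv2) and the standard library are available. Lean on these libraries where they do the work, as an engineer would, in place of code of your own. Each camera call takes 0.05 s, during which the arm holds its last target. There are 200 camera calls.

## Working session

There is one attempt and no reset: what is moved stays moved. The work goes in short steps, Python scripts to look and compute and a tool call to move; the robot and the scene stay as the last step left them, time stands still between calls to the robot, and variables do not carry over. Pictures are saved under pics/ and viewed, about 8 in all and at most 12, crops included, and the job is handed in when it is done.

Besides the shell and the picture viewer there is one more tool, called in YAML: its name, and indented under it one key for each argument. play_rows: Moves the arm, as the interface text tells. Its arguments: {"type":"object","properties":{"deltas":{"type":"array","items":{"type":"array","items":{"type":"number"}}},"squeeze":{"type":"number"}},"required":["deltas"]}

```bash
mkdir -p pics
cat > h.py <<'E'
import numpy as np, cv2
from rig import sensors, capture, order, ctrl
from scipy.spatial.transform import Rotation as R
def q2R(q): return R.from_quat([q[1],q[2],q[3],q[0]]).as_matrix()
def cam(name):
    s=sensors.sense(); c=capture(name)
    if name=="wrist":
        T=np.eye(4);T[:3,:3]=q2R(s["ee_rot"]);T[:3,3]=s["eef_pos"]
        M=T@np.array(c["tool_from_camera"]); c["E"]=M[:3,3];c["Rm"]=M[:3,:3]
    else:
        c["E"]=np.array(c["eye"]); r=np.array(c["rotation"]); c["Rm"]=r if r.shape==(3,3) else q2R(r)
    return c
def pts(c):
    v,u=np.mgrid[:400,:640]; z=c["z_map"]
    P=np.stack([(u-c["cx"])/c["fx"]*z,(v-c["cy"])/c["fy"]*z,z],-1)
    W=P@c["Rm"].T+c["E"]; W[z<=0]=np.nan; return W
def save(c,n): cv2.imwrite(f"pics/{n}.png",c["pixels"][:,:,::-1])
E
python3 - <<'E'
from h import *
print(sensors.sense(), ctrl.tcp_to_grasp)
for n in("scene","side"):
    c=cam(n); save(c,n); np.savez(f"{n}.npz",W=pts(c),px=c["pixels"]); print(n,c["E"],c["Rm"].round(2).tolist(),c["fx"])
a=cv2.imread("pics/scene.png");b=cv2.imread("pics/side.png")
E
```

```text
{'time_s': 0.0, 'joints': array([-1.45239768e+00,  3.13433868e-01,  1.49848215e+00,  1.99582679e-05,
        1.33095739e+00, -2.23384507e-01]), 'dq': array([ 1.24310443e-03,  6.00737631e-05, -2.92715929e-04,  2.36175252e-03,
       -2.41630272e-03,  1.30331036e-04]), 'tau': array([ 5.64650713e-05, -4.12265539e+01, -2.59741294e+01, -1.96023780e-04,
        4.14313894e-03, -1.85411733e-05]), 'eef_pos': array([ 175.93216283, -494.3652696 ,  230.72635776]), 'ee_rot': array([-6.38984470e-04,  9.85433738e-01,  1.70058631e-01,  4.32783506e-05]), 'force': array([ 0.0579176 , -0.56720747,  0.02938817]), 'wrist_torque': array([0.01588449, 0.00730594, 0.02345955]), 'grip_width': 0.9967492070693179} -18.700000000000003
scene [1436.07399002 -258.13564938 1217.82237745] [[0.24, 0.76, -0.61], [0.97, -0.2, 0.14], [-0.02, -0.62, -0.78]] 490.14132836411693
side [346.06132455 860.30601564 686.75913132] [[-0.98, -0.11, 0.18], [-0.22, 0.52, -0.83], [-0.0, -0.85, -0.53]] 408.4798966914977
```

View pics/scene.png

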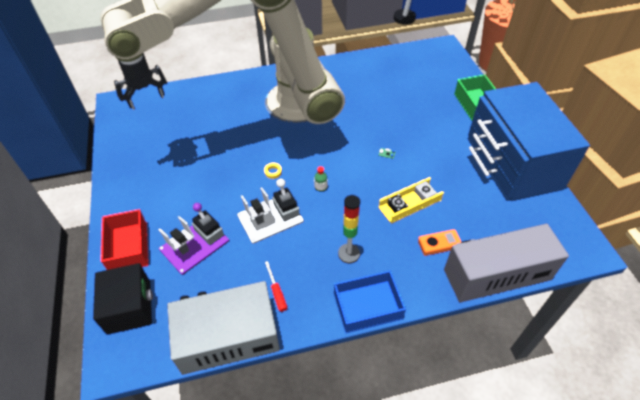

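View pics/side.png

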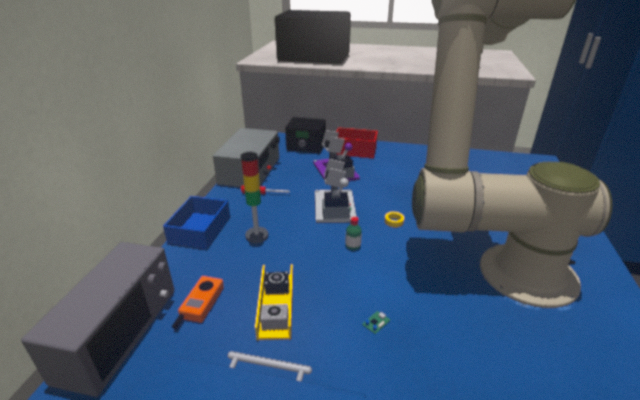

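The scene view shows the rack around (410,198), with the black pod at (398,202) and the grey one at (425,190). The white fixture is at (270,215) with its toggle knob at (281,183), the tower at (350,230), the bottle at (320,180), the tape at (273,170) and the board at (386,153). The purple look-alike is at (195,240). The side view agrees.

Run:
```python
from h import *
for n in("scene","side"):
    d=np.load(n+".npz"); W=d["W"]; hsv=cv2.cvtColor(d["px"],cv2.COLOR_RGB2HSV).astype(int); H,S,V=hsv[...,0],hsv[...,1],hsv[...,2]
    z=W[...,2]; reg=(W[...,0]>150)&(W[...,0]<800)&(abs(W[...,1])<520)&(z>-5)&(z<300)
    print(n,"bench z",np.nanmedian(z[(H>100)&(H<115)&(S>180)&(W[...,0]>200)&(W[...,0]<700)&(abs(W[...,1])<300)]))
    def comp(name,m,amin=12):
        k,l,st,ce=cv2.connectedComponentsWithStats((m&reg).astype(np.uint8))
        for i in range(1,k):
            if st[i,4]>=amin:
                p=W[l==i]; r=cv2.minAreaRect(p[:,:2].astype(np.float32))
                print(name,st[i,4],ce[i].round(),"med",np.median(p,0).round(),"min",p.min(0).round(),"max",p.max(0).round(),"rect",[np.round(q) for q in r])
    comp("yellow",(H>22)&(H<34)&(S>150)&(V>120))
    comp("white/grey",(S<60)&(V>90),30)
    comp("dark",(V<70)&(z>6),20)
    comp("orange",(H>=5)&(H<18)&(S>150))
    comp("red",((H<4)|(H>174))&(S>150))
    comp("green",(H>40)&(H<90)&(S>60))
```

```text
scene bench z -1.6601704700187838
yellow 29 [272. 166.] med [ 322. -155.   14.] min [ 317. -174.    3.] max [ 341. -138.   23.] rect [array([ 326., -153.]), array([37., 20.]), np.float64(75.0)]
yellow 33 [273. 175.] med [ 363. -160.   13.] min [ 351. -178.    1.] max [ 369. -138.   19.] rect [array([ 362., -160.]), array([41., 14.]), np.float64(79.0)]
yellow 82 [407. 191.] med [546. 235.  20.] min [537. 209.   2.] max [555. 262.  41.] rect [array([546., 235.]), array([ 9., 55.]), np.float64(12.0)]
yellow 399 [409. 207.] med [613. 205.  24.] min [562. 139.   4.] max [639. 328.  44.] rect [array([583., 232.]), array([ 74., 182.]), np.float64(14.0)]
yellow 103 [350. 223.] med [726. -10. 177.] min [714. -21. 156.] max [733.   8. 199.] rect [array([724.,  -8.]), array([30., 12.]), np.float64(68.0)]
white/grey 1024 [314.  92.] med [279.  -4. 250.] min [150. -47. 126.] max [303.  99. 300.] rect [array([220.,  20.]), array([153., 142.]), np.float64(7.0)]
white/grey 163 [489. 134.] med [506. 494. 165.] min [439. 487. 156.] max [566. 519. 172.] rect [array([503., 503.]), array([ 31., 127.]), n
[... 10108 characters left out ...]
] min [690.  -5. 105.] max [725.  19. 156.] rect [array([705.,  10.]), array([37., 18.]), np.float64(21.0)]
green 129 [353. 231.] med [439.  -5.  60.] min [423. -18.  45.] max [457.   3.  72.] rect [array([440.,  -7.]), array([20., 34.]), np.float64(86.0)]
green 104 [379. 319.] med [350. 228.   4.] min [328. 210.   0.] max [367. 247.   8.] rect [array([348., 230.]), array([31., 33.]), np.float64(57.0)]
green 39 [370. 326.] med [364. 254.   3.] min [359. 241.   1.] max [378. 263.   6.] rect [array([369., 253.]), array([17., 22.]), np.float64(6.0)]
green 12 [377. 330.] med [349. 259.   4.] min [345. 252.   2.] max [355. 266.   5.] rect [array([350., 259.]), array([15.,  3.]), np.float64(61.0)]
```

play_rows:
  deltas:
    - [0.52, 0.85, 0, 0, 0, -0.1, 1]
    - [0.52, 0.85, 0, 0, 0, -0.1, 1]
    - [0.52, 0.85, 0, 0, 0, -0.1, 1]
    - [0.52, 0.85, 0, 0, 0, -0.1, 1]
    - [0.52, 0.85, 0, 0, 0, -0.1, 1]
    - [0.52, 0.85, 0, 0, 0, -0.1, 1]
    - [0.52, 0.85, 0, 0, 0, -0.1, 1]
    - [0.52, 0.85, 0, 0, 0, -0.1, 1]
  squeeze: 30

```text
time_s: 0.77
eef_pos: [342.8, -220.7, 231.2]
ee_rot: [-0.0, 0.992, 0.128, 0.0]
force: [0.6, -0.8, -0.2]
grip_width: 1.001
```

play_rows:
  deltas:
    - [0.52, 0.85, 0, 0, 0, -0.1, 1]
    - [0.52, 0.85, 0, 0, 0, 0, 1]
    - [0.52, 0.85, 0, 0, 0, 0, 1]
    - [0.52, 0.85, 0, 0, 0, 0, 1]
    - [0.52, 0.85, 0, 0, 0, 0, 1]
    - [0.52, 0.85, 0, 0, 0, 0, 1]
    - [0.52, 0.85, 0, 0, 0, 0, 1]
    - [0.52, 0.85, 0, 0, 0, 0, 1]

```text
time_s: 1.43
eef_pos: [509.3, 51.5, 231.1]
ee_rot: [-0.0, 0.992, 0.124, -0.0]
force: [1.1, -0.6, 0.8]
grip_width: 1.001
```

play_rows:
  deltas:
    - [0.52, 0.85, 0, 0, 0, 0, 1]
    - [0.52, 0.85, 0, 0, 0, 0, 1]
    - [0.52, 0.85, 0, 0, 0, 0, 1]
    - [0.4, 0.6, 0, 0, 0, 0, 1]
    - [0, 0, 0, 0, 0, 0, 1]
    - [0, 0, 0, 0, 0, 0, 1]

```text
time_s: 1.93
eef_pos: [587.1, 176.3, 230.2]
ee_rot: [0.0, 0.992, 0.124, -0.001]
force: [-0.1, -0.1, 0.6]
grip_width: 0.998
```

Run:
```python
from h import *
s=sensors.sense(); print(s["eef_pos"],s["joints"].round(3),s["time_s"]); Rm=q2R(s["ee_rot"]); print(Rm.round(3))
c=cam("wrist"); save(c,"w1"); W=pts(c); np.savez("w1.npz",W=W,px=c["pixels"])
hsv=cv2.cvtColor(c["pixels"],cv2.COLOR_RGB2HSV).astype(int);H,S,V=hsv[...,0],hsv[...,1],hsv[...,2]
def rep(n,m):
    k,l,st,ce=cv2.connectedComponentsWithStats(m.astype(np.uint8))
    for i in range(1,k):
        if st[i,4]>300:
            p=W[l==i]; p=p[~np.isnan(p[:,0])]
            if len(p)>100: print(n,st[i],np.median(p,0).round(1),[np.round(q,1) for q in cv2.minAreaRect(p[:,:2].astype(np.float32))])
z=W[...,2]
rep("yellowtop",(H>20)&(H<36)&(S>130)&(z>35)&(z<46))
rep("podtop",(S<90)&(z>33)&(z<50))
```

```text
[587.10490154 176.31509689 230.15275007] [ 0.101  0.512  1.209 -0.     1.421  1.422] 1.9333
[[ 0.969  0.247 -0.002]
 [ 0.247 -0.969 -0.   ]
 [-0.002 -0.    -1.   ]]
yellowtop [180 137 170   6 674] [607.  256.3  39.9] [array([609.9, 243.9]), array([  5.3, 187.4]), np.float64(14.1)]
yellowtop [188 194 160   6 665] [546.1 226.4  39.7] [array([545.4, 227.4]), array([  5.1, 186.7]), np.float64(14.0)]
podtop [ 18 124  17 109 830] [505.9 491.1  47.5] [array([500. , 492.5]), array([128.9,  10.5]), np.float64(1.5)]
podtop [ 199  145   41   49 1769] [566.1 287.   40.4] [array([563.9, 287.9]), array([56. , 42.3]), np.float64(15.9)]
podtop [ 291  144   37   49 1668] [591.9 188.5  40.5] [array([590.3, 188.2]), array([54.9, 40.3]), np.float64(16.3)]
podtop [514 260  65  50 965] [ 532.6 -121.8   43.7] [array([ 520.8, -125.7]), array([44.8, 92.2]), np.float64(66.7)]
podtop [598 281  34  23 347] [ 535.  -224.9   42.1] [array([ 535. , -227.9]), array([17.1, 31. ]), np.float64(59.8)]
```

View pics/w1.png

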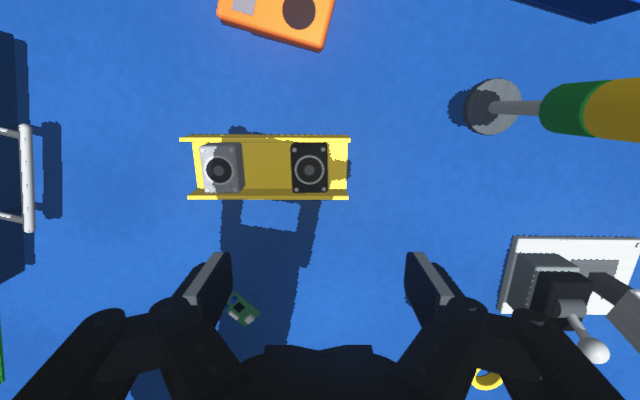

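The wrist view shows the grey pod at (220,168) and the black pod at (310,166). The rack is at about 14° and the jaws are in line with it. I'm descending on the black pod at (591,188).

play_rows:
  deltas:
    - [0.1, 0.3, 0, 0, 0, 0.2, 1]
    - [0, 0, -0.9, 0, 0, 0, 1]
    - [0, 0, -1, 0, 0, 0, 1]
    - [0, 0, -1, 0, 0, 0, 1]
    - [0, 0, -0.9, 0, 0, 0, 1]
    - [0, 0, -0.7, 0, 0, 0, 1]
    - [0, 0, -0.5, 0, 0, 0, 1]
    - [0, 0, 0, 0, 0, 0, 1]

```text
time_s: 2.65
eef_pos: [588.5, 185.8, 27.4]
ee_rot: [-0.0, 0.991, 0.133, -0.004]
force: [-0.4, -0.4, 0.4]
grip_width: 1.003
```

play_rows:
  deltas:
    - [0, 0, -0.25, 0, 0, 0, 1]
    - [0, 0, -0.25, 0, 0, 0, 1]
    - [0, 0, 0, 0, 0, 0, 0.3]
    - [0, 0, 0, 0, 0, 0, -0.1]
    - [0, 0, 0, 0, 0, 0, -0.3]
    - [0, 0, 0, 0, 0, 0, -0.5]
    - [0, 0, 0, 0, 0, 0, -0.5]
    - [0, 0, 0, 0, 0, 0, -0.5]

```text
time_s: 3.32
eef_pos: [591.7, 187.4, 12.3]
ee_rot: [0.0, 0.991, 0.134, 0.001]
force: [-0.7, -0.5, 6.1]
grip_width: 0.486
```

play_rows:
  deltas:
    - [0, 0, 0.1, 0, 0, 0, -0.5]
    - [0, 0, 0.4, 0, 0, 0, -0.5]
    - [0, 0, 0.6, 0, 0, 0, -0.5]
    - [0, 0, 0.6, 0, 0, 0, -0.5]
    - [0, 0, 0.3, 0, 0, 0, -0.5]
    - [-0.3, -0.3, 0, 0, 0, 0, -0.5]
    - [-0.6, -0.6, 0, 0, 0, 0, -0.5]
    - [-0.6, -0.6, 0, 0, 0, 0, -0.5]
  squeeze: 30

```text
time_s: 3.98
eef_pos: [530.0, 127.1, 90.8]
ee_rot: [-0.0, 0.991, 0.134, -0.0]
force: [0.5, -1.0, -0.7]
grip_width: 0.485
```

play_rows:
  deltas:
    - [-0.5, -0.6, 0, 0, 0, 0, -0.5]
    - [-0.3, -0.6, 0, 0, 0, 0, -0.5]
    - [0, 0, -0.6, 0, 0, 0, -0.5]
    - [0, 0, -0.6, 0, 0, 0, -0.5]
    - [0, 0, -0.5, 0, 0, 0, -0.5]
    - [0, 0, 0, 0, 0, 0, -0.5]
    - [0, 0, 0, 0, 0, 0, -0.5]

```text
time_s: 4.57
eef_pos: [498.7, 79.4, 22.9]
ee_rot: [-0.0, 0.991, 0.134, -0.001]
force: [-0.4, -0.0, -1.6]
grip_width: 0.489
```

Run:
```python
from h import *
s=sensors.sense();print(s["eef_pos"],s["grip_width"],s["force"])
c=cam("side"); W=pts(c); x,y=s["eef_pos"][:2]
cv2.imwrite("pics/s2.png",cv2.resize(c["pixels"][180:340,240:440,::-1],(800,640))[:600])
c=cam("scene");cv2.imwrite("pics/s3.png",cv2.resize(c["pixels"][120:260,300:460,::-1],(640,560)))
```

```text
[498.6808657   79.42372557  22.93279943] 0.48881685965795657 [-0.38038984 -0.0147614  -1.6463176 ]
```

View pics/s2.png

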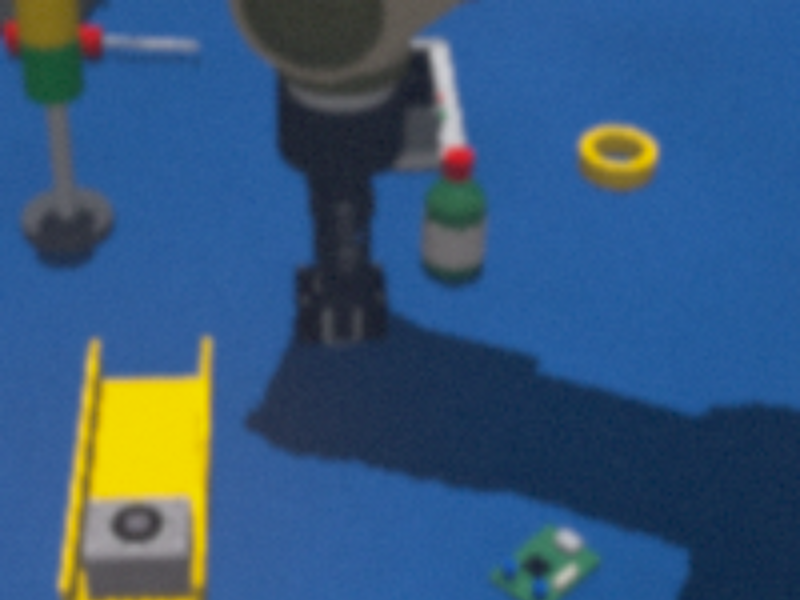

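The pod hangs upright in the jaws, with its bottom at about (340,340) in the crop. The grey pod is undisturbed. I'm lowering it gently.

play_rows:
  deltas:
    - [0, 0, -0.2, 0, 0, 0, -0.5]
    - [0, 0, -0.1, 0, 0, 0, -0.5]
    - [0, 0, -0.05, 0, 0, 0, -0.5]
    - [0, 0, 0, 0, 0, 0, -0.5]

```text
time_s: 5.0
eef_pos: [498.9, 79.4, 8.9]
ee_rot: [-0.0, 0.991, 0.134, -0.0]
force: [0.3, 0.2, -1.2]
grip_width: 0.486
```

play_rows:
  deltas:
    - [0, 0, -0.05, 0, 0, 0, -0.5]
    - [0, 0, 0, 0, 0, 0, -0.5]

```text
time_s: 5.17
eef_pos: [499.1, 79.4, 7.2]
ee_rot: [-0.0, 0.991, 0.134, -0.0]
force: [-0.1, -0.1, -1.4]
grip_width: 0.486
```

play_rows:
  deltas:
    - [0, 0, -0.04, 0, 0, 0, -0.5]
    - [0, 0, 0, 0, 0, 0, -0.5]

```text
time_s: 5.33
eef_pos: [499.1, 79.4, 5.6]
ee_rot: [-0.0, 0.991, 0.134, -0.0]
force: [-0.6, 1.0, -0.8]
grip_width: 0.483
```

play_rows:
  deltas:
    - [0, 0, -0.03, 0, 0, 0, -0.5]
    - [0, 0, 0, 0, 0, 0, -0.5]

```text
time_s: 5.5
eef_pos: [499.1, 79.4, 4.4]
ee_rot: [-0.0, 0.991, 0.134, -0.0]
force: [0.7, -0.3, -1.2]
grip_width: 0.486
```

play_rows:
  deltas:
    - [0, 0, -0.025, 0, 0, 0, -0.5]
    - [0, 0, 0, 0, 0, 0, -0.5]

```text
time_s: 5.67
eef_pos: [499.2, 79.4, 4.3]
ee_rot: [0.0, 0.991, 0.134, 0.0]
force: [-4.4, -1.2, 9.9]
grip_width: 0.486
```

play_rows:
  deltas:
    - [0, 0, 0, 0, 0, 0, -0.2]
    - [0, 0, 0, 0, 0, 0, 0.3]
    - [0, 0, 0, 0, 0, 0, 1]
    - [0, 0, 0, 0, 0, 0, 1]
    - [0, 0, 0, 0, 0, 0, 1]
    - [0, 0, 0.5, 0, 0, 0, 1]
    - [0, 0, 1, 0, 0, 0, 1]
    - [0, 0, 1, 0, 0, 0, 1]

```text
time_s: 6.33
eef_pos: [498.2, 79.4, 103.9]
ee_rot: [-0.0, 0.991, 0.134, -0.002]
force: [0.2, 0.6, 0.6]
grip_width: 1.0
```

play_rows:
  deltas:
    - [0, 0, 1, 0, 0, 1, 1]
    - [0, 0, 0.5, 0, 0, 1, 1]
    - [0, 0, 0, 0, 0, 1, 1]
    - [0, 0, 0, 0, 0, 1, 1]
    - [0, 0, 0, 0, 0, 1, 1]
    - [0, 0, 0, 0, 0, 1, 1]
    - [0, 0, 0, 0, 0, 1, 1]
    - [0, 0, 0, 0, 0, 1, 1]

```text
time_s: 7.0
eef_pos: [499.1, 79.4, 163.4]
ee_rot: [-0.0, 0.85, 0.528, -0.0]
force: [-0.1, 0.1, 0.4]
grip_width: 1.001
```

play_rows:
  deltas:
    - [0, 0, 0, 0, 0, 1, 1]
    - [0, 0, 0, 0, 0, 1, 1]
    - [0, 0, 0, 0, 0, 1, 1]
    - [0, 0, 0, 0, 0, 1, 1]
    - [0, 0, 0, 0, 0, 1, 1]
    - [0, 0, 0, 0, 0, 1, 1]
    - [0, 0, 0, 0, 0, 1, 1]
    - [0, 0, 0, 0, 0, 0, 1]

```text
time_s: 7.67
eef_pos: [499.1, 79.4, 163.4]
ee_rot: [-0.0, 0.605, 0.796, -0.0]
force: [0.3, -0.0, 0.3]
grip_width: 1.0
```

```bash
cat > pod.py <<'E'
from h import *
s=sensors.sense(); print(s["eef_pos"].round(1),s["joints"].round(2),s["time_s"]); print(q2R(s["ee_rot"]).round(3).tolist())
c=cam("wrist"); save(c,"w2"); W=pts(c)
z=W[...,2]; m=(z>24)&(z<38)&(np.hypot(W[...,0]-499,W[...,1]-79)<60)
k,l,st,ce=cv2.connectedComponentsWithStats(m.astype(np.uint8))
for i in range(1,k):
    if st[i,4]>200: p=W[l==i]; print(st[i],np.median(p,0).round(1),cv2.minAreaRect(p[:,:2].astype(np.float32)), "n",np.linalg.svd(p-p.mean(0),full_matrices=False)[2][2].round(3))
E
python3 pod.py
```

```text
[499.1  79.4 163.4] [-0.07  0.34  1.65  0.    1.15 -0.35] 7.6667
[[-0.269, 0.963, -0.0], [0.963, 0.269, 0.0], [0.0, -0.0, -1.0]]
[ 288  166   59   43 2462] [496.5  81.3  32.4] ((496.7768859863281, 79.78817749023438), (56.06270217895508, 41.202423095703125), 15.444339752197266) n [-0.01   0.033  0.999]
```

View pics/w2.png

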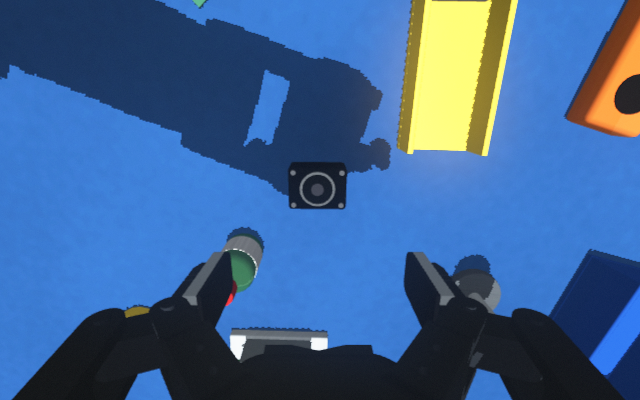

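The pod stands upright at pixel (318,186), which is (497,80) on the bench at 15.4°, in line with the jaws. I'm taking it by the ends.

play_rows:
  deltas:
    - [-0.05, 0.01, -0.8, 0, 0, 0, 1]
    - [0, 0, -1, 0, 0, 0, 1]
    - [0, 0, -0.9, 0, 0, 0, 1]
    - [0, 0, -0.7, 0, 0, 0, 1]
    - [0, 0, -0.35, 0, 0, 0, 1]
    - [0, 0, -0.2, 0, 0, 0, 1]
    - [0, 0, 0, 0, 0, 0, 1]
    - [0, 0, 0, 0, 0, 0, 0.5]

```text
time_s: 8.38
eef_pos: [497.6, 79.7, 6.1]
ee_rot: [0.0, 0.607, 0.795, 0.0]
force: [0.9, -0.7, -0.5]
grip_width: 0.878
```

play_rows:
  deltas:
    - [0, 0, 0, 0, 0, 0, 0.35]
    - [0, 0, 0, 0, 0, 0, 0.2]
    - [0, 0, 0, 0, 0, 0, 0]
    - [0, 0, 0, 0, 0, 0, -0.2]
    - [0, 0, 0, 0, 0, 0, -0.2]
    - [0, 0, 0, 0, 0, 0, -0.2]

```text
time_s: 8.88
eef_pos: [498.0, 79.7, 6.8]
ee_rot: [0.001, 0.606, 0.795, 0.001]
force: [-0.7, -0.2, 6.1]
grip_width: 0.647
```

play_rows:
  deltas:
    - [0, 0, 0.2, 0, 0, 0, -0.2]
    - [0, 0, 0.6, 0, 0, 0, -0.2]
    - [0, 0, 0.9, 0, 0, 0, -0.2]
    - [0, 0, 0.9, 0, 0, 0, -0.2]
    - [0, 0, 0.9, 0, 0, 0, -0.2]
    - [0, 0, 0.9, 0, 0, 0, -0.2]
    - [0, 0, 0.6, 0, 0, 0, -0.2]
    - [0, 0, 0, 0, 0, 0, -0.2]

```text
time_s: 9.55
eef_pos: [498.9, 79.7, 211.3]
ee_rot: [0.004, 0.606, 0.795, 0.003]
force: [0.8, 0.4, -0.3]
grip_width: 0.648
```

play_rows:
  deltas:
    - [0.05, -0.5, 0.3, 0, 0, 0, -0.2]
    - [0.08, -0.9, 0.3, 0, 0, 0, -0.2]
    - [0.08, -0.9, 0.3, 0, 0, 0, -0.2]
    - [0.08, -0.9, 0.3, 0, 0, 0, -0.2]
    - [0.08, -0.9, 0.3, 0, 0, 0, -0.2]
    - [0.08, -0.9, 0.3, 0, 0, 0, -0.2]
    - [0.08, -0.9, 0.2, 0, 0, 0, -0.2]
    - [0.08, -0.9, 0.2, 0, 0, 0, -0.2]

```text
time_s: 10.22
eef_pos: [521.0, -193.9, 293.8]
ee_rot: [-0.0, 0.606, 0.795, 0.0]
force: [0.1, 0.2, -0.3]
grip_width: 0.652
```

play_rows:
  deltas:
    - [0.08, -0.9, 0, 0, 0, 0, -0.2]
    - [0.08, -0.9, 0, 0, 0, 0, -0.2]
    - [0.08, -0.7, 0, 0, 0, 0, -0.2]
    - [0, 0, 0, 0, 0, 0, -0.2]
    - [0, 0, 0, 0, 0, 0, -0.2]

```text
time_s: 10.63
eef_pos: [530.6, -293.1, 292.3]
ee_rot: [-0.001, 0.607, 0.795, 0.0]
force: [-0.3, 0.6, -1.6]
grip_width: 0.646
```

Run:
```python
from h import *
s=sensors.sense(); print(s["eef_pos"].round(1),s["joints"].round(2),s["time_s"],s["grip_width"]); print(q2R(s["ee_rot"]).round(3).tolist())
c=cam("wrist"); save(c,"w3"); W=pts(c); np.savez("w3.npz",W=W,px=c["pixels"],E=c["E"],Rm=c["Rm"],K=[c["fx"],c["fy"],c["cx"],c["cy"]])
hsv=cv2.cvtColor(c["pixels"],cv2.COLOR_RGB2HSV).astype(int);H,S,V=hsv[...,0],hsv[...,1],hsv[...,2]
reg=(abs(W[...,0]-525)<110)&(abs(W[...,1]+200)<120)&(c["z_map"]>130)
for n,lo,hi in(("base",8,16),("box",45,54),("plates",115,142),("bar",88,112)):
    m=reg&(W[...,2]>lo)&(W[...,2]<hi)
    k,l,st,ce=cv2.connectedComponentsWithStats(m.astype(np.uint8))
    for i in range(1,k):
        if st[i,4]>150: p=W[l==i]; print(n,st[i],ce[i].round(),p.mean(0).round(1),p.max(0).round(1),[np.round(q,1) for q in cv2.minAreaRect(p[:,:2].astype(np.float32))])
```

```text
[ 530.6 -293.1  292.3] [-0.7   0.47  1.12  0.    1.56 -0.96] 10.6333 0.6462870260439966
[[-0.263, 0.965, -0.002], [0.965, 0.263, 0.001], [0.002, -0.001, -1.0]]
base [ 287   23   94  136 5576] [327.  95.] [ 518.1 -204.4   12.1] [ 600.2 -106.1   15.8] [array([ 523.2, -201.4]), array([119.5, 169.3]), np.float64(13.4)]
box [301  17  68  55 408] [326.  59.] [ 504.7 -166.    49.3] [ 554.2 -130.8   54. ] [array([ 510.4, -148.9]), array([79.8, 54.7]), np.float64(12.7)]
plates [303  14  27  31 666] [316.  29.] [ 490.  -154.5  126.1] [ 502.4 -140.5  131.7] [array([ 489.7, -153.4]), array([24.8, 24.6]), np.float64(15.7)]
plates [304  93  53   6 240] [330.  95.] [ 518.9 -206.7  126.2] [ 545.2 -199.3  135.7] [array([ 519. , -206.5]), array([52.9,  4. ]), np.float64(13.5)]
plates [304 154  49   8 271] [329. 157.] [ 534.6 -265.8  125.2] [ 559.1 -259.   134.1] [array([ 533.9, -266.6]), array([51.5,  4.3]), np.float64(13.5)]
bar [ 312  114   48   25 1058] [335. 126.] [ 533.2 -234.6  100. ] [ 561.4 -217.8  107.8] [array([ 534.1, -234.8]), array([53. , 24.1]), np.float64(13.6)]
```

View pics/w3.png

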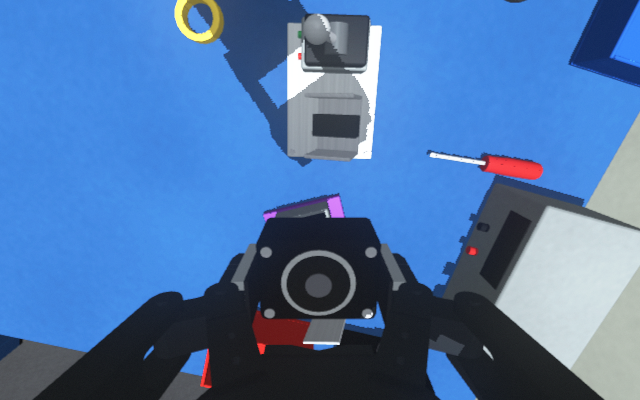

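Run:
```python
from h import *
d=np.load("w3.npz");W=d["W"];s=sensors.sense();R0=q2R(s["ee_rot"]);T=(W-s["eef_pos"])@R0
v,u=np.mgrid[:400,:640]
m=(u>255)&(u<385)&(v>215)&(v<320)&(T[...,2]>-45)&(T[...,2]<-10)
k,l,st,ce=cv2.connectedComponentsWithStats(m.astype(np.uint8)); i=1+np.argmax(st[1:,4]); p=T[l==i]
print(st[i],np.median(p,0),cv2.minAreaRect(p[:,:2].astype(np.float32)))
A=np.c_[p[:,:2],np.ones(len(p))]; 
for _ in range(4):
    co=np.linalg.lstsq(A,p[:,2],rcond=None)[0]; r=abs(A@co-p[:,2]); k=r<2.5; A,p=A[k],p[k]
print("plane",co,len(p))
# rest: bar fit
x0=np.array([532.8,-235,100]); m=(abs(W[...,0]-533)<20)&(abs(W[...,1]+235)<9)&(W[...,2]>85)&(W[...,2]<115); p=W[m]
A=np.c_[p[:,:2]-x0[:2],np.ones(len(p))]; print("bar plane",np.linalg.lstsq(A,p[:,2],rcond=None)[0],len(p))
```

```text
[  256   227   129    93 11304] [  4.26313207  -0.28647026 -24.83927613] ((-0.7436447143554688, 0.8168926239013672), (42.293128967285156, 60.511966705322266), 0.1513606160879135)
plane [ 3.66539217e-02 -2.09565965e-03 -2.49392640e+01] 8369
bar plane [2.89045455e-01 6.18850074e-02 1.00584525e+02] 616
```

The wrist view shows the fixture base at (330,90), the bar at (335,126) between its plates, the toggle knob at (317,29), and the pod held square in the jaws. The rest centre is about (533,-235,100) at 13.5°. I'm aligning, tilting and hovering over it.

play_rows:
  deltas:
    - [-0.05, 0.3, -0.2, 0, 0, -0.28, -0.2]
    - [-0.1, 0.5, -0.4, 0.15, -0.65, 0, -0.2]
    - [-0.1, 0.4, -0.5, 0.15, -0.65, 0, -0.2]
    - [-0.08, 0.15, -0.5, 0.16, -0.65, 0, -0.2]
    - [0, 0, -0.6, 0.16, -0.65, 0, -0.2]
    - [0, 0, -0.6, 0, 0, 0, -0.2]
    - [0, 0, 0, 0, 0, 0, -0.2]
    - [0, 0, 0, 0, 0, 0, -0.2]

```text
time_s: 11.35
eef_pos: [517.9, -237.1, 181.8]
ee_rot: [0.086, 0.611, 0.779, 0.109]
force: [0.4, -1.5, -0.5]
grip_width: 0.654
```

```bash
cat > tgt.py <<'E'
from h import *
psi=np.radians(13.5);a=.28;P=np.array([532.8,-235,100])
X=np.array([np.cos(a)*np.cos(psi),np.cos(a)*np.sin(psi),np.sin(a)]);n=np.array([-np.sin(a)*np.cos(psi),-np.sin(a)*np.sin(psi),np.cos(a)])
D=np.c_[np.cross(X,-n),X,-n]
s=sensors.sense();R0=q2R(s["ee_rot"]);t=s["eef_pos"]
print("tcp",t.round(1),"g",s["grip_width"],"t",s["time_s"],"F",s["force"].round(1))
print("rot units",(R.from_matrix(D@R0.T).as_rotvec(degrees=True)/6).round(3))
for h in(40,20,5,0): print(h,((P+n*(7+h)-t)/40).round(3))
E
python3 tgt.py
```

```text
tcp [ 517.9 -237.1  181.8] g 0.6544520391825156 t 11.35 F [ 0.4 -1.5 -0.5]
rot units [ 0.005 -0.008 -0.04 ]
40 [ 0.057 -0.023 -0.915]
20 [ 0.192  0.01  -1.396]
5 [ 0.292  0.034 -1.756]
0 [ 0.326  0.042 -1.876]
```

play_rows:
  deltas:
    - [0.03, -0.02, -0.45, 0, 0, 0, -0.2]
    - [0.03, 0, -0.47, 0, 0, 0, -0.2]
    - [0.06, 0.02, -0.24, 0, 0, 0, -0.2]
    - [0.07, 0.01, -0.24, 0, 0, 0, -0.2]
    - [0.05, 0.01, -0.18, 0, 0, 0, -0.2]
    - [0.03, 0.01, -0.12, 0, 0, 0, -0.2]
    - [0, 0, 0, 0, 0, 0, -0.2]
    - [0, 0, 0, 0, 0, 0, -0.2]

```text
time_s: 12.02
eef_pos: [529.0, -237.1, 113.9]
ee_rot: [0.087, 0.612, 0.779, 0.109]
force: [0.3, 1.1, -1.5]
grip_width: 0.645
```

```bash
python3 tgt.py
python3 - <<'E'
from h import *
c=cam("side");a=cv2.resize(c["pixels"][150:230,290:390,::-1],(750,600),interpolation=cv2.INTER_CUBIC);cv2.imwrite("pics/s5.png",a)
E
```

```text
tcp [ 529.  -237.1  113.9] g 0.6453707473126669 t 12.0167 F [ 0.3  1.1 -1.5]
rot units [ 0.015  0.006 -0.033]
40 [-0.222 -0.024  0.782]
20 [-0.087  0.009  0.302]
5 [ 0.014  0.033 -0.059]
0 [ 0.047  0.041 -0.179]
```

View pics/s5.png

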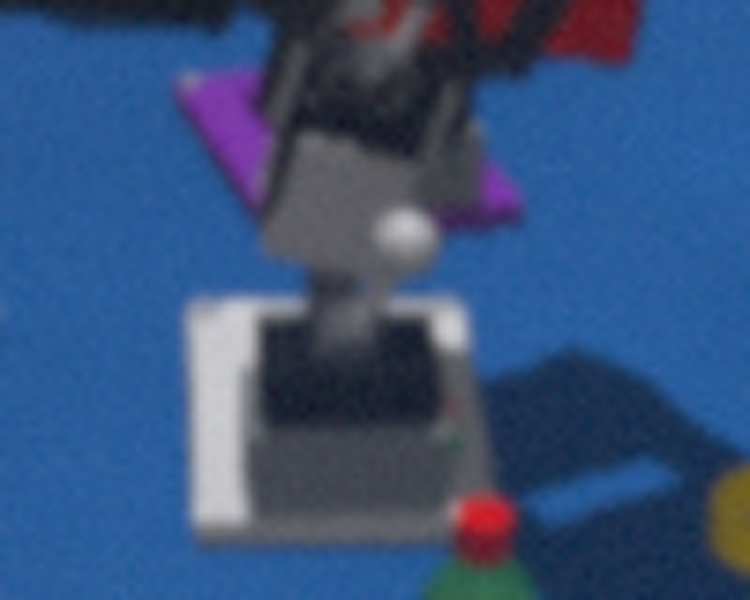

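The fingers straddle the near side plate at (330,200), with the pod aligned and about 7 mm above the bar. I'm lowering it in small steps.

play_rows:
  deltas:
    - [0.03, 0.04, -0.1, 0, 0, 0, -0.2]
    - [0.01, 0, -0.03, 0, 0, 0, -0.2]
    - [0, 0, 0, 0, 0, 0, -0.2]

```text
time_s: 12.32
eef_pos: [530.3, -235.3, 108.1]
ee_rot: [0.087, 0.612, 0.779, 0.109]
force: [-0.4, 0.1, -1.3]
grip_width: 0.652
```

play_rows:
  deltas:
    - [0.008, 0, -0.03, 0, 0, 0, -0.2]
    - [0, 0, 0, 0, 0, 0, -0.2]

```text
time_s: 12.48
eef_pos: [530.7, -235.5, 107.0]
ee_rot: [0.087, 0.612, 0.779, 0.109]
force: [-0.4, -0.5, -2.0]
grip_width: 0.65
```

play_rows:
  deltas:
    - [0.005, 0, -0.02, 0, 0, 0, -0.2]
    - [0, 0, 0, 0, 0, 0, -0.2]

```text
time_s: 12.65
eef_pos: [530.9, -235.5, 106.7]
ee_rot: [0.087, 0.612, 0.779, 0.109]
force: [-3.3, 1.3, 2.5]
grip_width: 0.651
```

play_rows:
  deltas:
    - [0.003, 0, -0.01, 0, 0, 0, -0.2]
    - [0, 0, 0, 0, 0, 0, 0.2]
    - [0, 0, 0, 0, 0, 0, 0.3]
    - [0, 0, 0, 0, 0, 0, 0.45]
    - [0, 0, 0, 0, 0, 0, 0.7]
    - [0, 0, 0, 0, 0, 0, 1]
    - [0, 0, 0, 0, 0, 0, 1]
    - [0, 0, 0, 0, 0, 0, 1]

```text
time_s: 13.32
eef_pos: [531.0, -235.4, 105.8]
ee_rot: [0.087, 0.612, 0.779, 0.109]
force: [-0.3, -0.0, 0.2]
grip_width: 1.003
```

play_rows:
  deltas:
    - [0, 0, 0, 0, 0, 0, 1]
    - [-0.04, -0.01, 0.15, 0, 0, 0, 1]
    - [-0.1, -0.02, 0.36, 0, 0, 0, 1]
    - [-0.2, -0.05, 0.72, 0, 0, 0, 1]
    - [-0.2, -0.05, 0.72, 0, 0, 0, 1]
    - [-0.2, -0.05, 0.72, 0, 0, 0, 1]
    - [-0.2, -0.05, 0.72, 0, 0, 0, 1]
    - [0, -0.7, 0.5, 0, 0, 0, 1]

```text
time_s: 13.98
eef_pos: [492.9, -270.3, 265.4]
ee_rot: [0.088, 0.61, 0.78, 0.109]
force: [-0.3, 0.1, 0.1]
grip_width: 1.002
```

play_rows:
  deltas:
    - [0.1, -0.7, 0, 0, 0, 0, 1]
    - [0, 0, 0, -0.15, 0.65, 0, 1]
    - [0, 0, 0, -0.15, 0.65, 0, 1]
    - [0, 0, 0, -0.16, 0.65, 0, 1]
    - [0, 0, 0, -0.16, 0.65, 0, 1]
    - [0, 0, 0, 0, 0, 0, 1]
    - [0, 0, 0, 0, 0, 0, 1]

```text
time_s: 14.57
eef_pos: [497.8, -300.3, 261.4]
ee_rot: [0.0, 0.617, 0.787, 0.001]
force: [-0.5, 0.3, -0.2]
grip_width: 0.998
```

```bash
cat > chk.py <<'E'
from h import *
import sys
s=sensors.sense(); print(s["eef_pos"].round(1),s["joints"].round(2),s["time_s"],s["force"].round(1)); print(q2R(s["ee_rot"]).round(3).tolist())
c=cam("wrist"); save(c,sys.argv[1]); W=pts(c)
psi=np.radians(13.5);a=.28;P=np.array([532.8,-235,100])
X=np.array([np.cos(a)*np.cos(psi),np.cos(a)*np.sin(psi),np.sin(a)]);n=np.array([-np.sin(a)*np.cos(psi),-np.sin(a)*np.sin(psi),np.cos(a)])
L=(W-P)@np.c_[X,np.cross(n,X),n]
m=(abs(L[...,0])<45)&(abs(L[...,1])<26)&(abs(L[...,2]-32)<8)
p=L[m]; print("pod in rest",len(p),np.median(p,0).round(1),cv2.minAreaRect(p[:,:2].astype(np.float32)))
if len(p)>100: print("plane",np.linalg.lstsq(np.c_[p[:,:2],np.ones(len(p))],p[:,2],rcond=None)[0].round(3))
k=W[(np.hypot(W[...,0]-510,W[...,1]+148)<45)&(W[...,2]>100)&(W[...,2]<140)]
if len(k): print("knob",len(k),k.mean(0).round(1),k.max(0).round(1),cv2.minEnclosingCircle(k[:,:2].astype(np.float32)))
E
python3 chk.py w4
```

```text
[ 497.8 -300.3  261.4] [-0.74  0.42  1.27  0.    1.45 -0.99] 14.5667 [-0.5  0.3 -0.2]
[[-0.238, 0.971, 0.002], [0.971, 0.238, 0.001], [0.0, 0.002, -1.0]]
pod in rest 2923 [ 0.5  0.7 32.9] ((-1.1270942687988281, -0.6732387542724609), (55.98182678222656, 41.83930206298828), 0.3296607732772827)
plane [-5.0000e-03 -8.0000e-03  3.2834e+01]
knob 840 [ 489.2 -154.8  126.1] [ 502.2 -141.4  131.6] ((489.34307861328125, -153.22975158691406), 12.884861946105957)
```

View pics/w4.png

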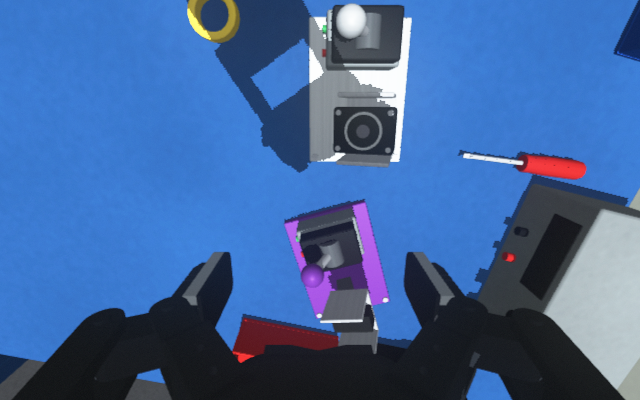

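The pod lies centred and flat on the rest, within about 1 mm, at pixel (363,131). The knob is at (350,21), which is (489,-153). Next I throw the toggle with the fingers shut, from the -x side.

play_rows:
  deltas:
    - [-0.25, 0.6, 0, 0, 0, 0, -1]
    - [-0.35, 0.85, 0, 0, 0, 0, -1]
    - [-0.35, 0.85, 0, 0, 0, 0, -1]
    - [-0.35, 0.8, 0, 0, 0, 0, -1]
    - [-0.085, 0.295, 0, 0, 0, 0, -1]
    - [0, 0, -0.6, 0, 0, 0, -1]
    - [0, 0, -0.9, 0, 0, 0, -1]
    - [0, 0, -0.9, 0, 0, 0, -1]

```text
time_s: 15.28
eef_pos: [442.1, -165.2, 165.4]
ee_rot: [0.002, 0.618, 0.786, 0.001]
force: [0.2, -0.8, -0.7]
grip_width: 0.001
```

play_rows:
  deltas:
    - [0, 0, -0.8, 0, 0, 0, -1]
    - [0, 0, -0.5, 0, 0, 0, -1]
    - [0, 0, -0.2, 0, 0, 0, -1]
    - [0, 0, 0, 0, 0, 0, -1]
    - [0, 0, 0, 0, 0, 0, -1]

```text
time_s: 15.7
eef_pos: [442.4, -165.4, 106.5]
ee_rot: [0.001, 0.618, 0.786, 0.0]
force: [0.5, -0.6, -0.1]
grip_width: -0.005
```

play_rows:
  deltas:
    - [0.2, 0.05, 0, 0, 0, 0, -1]
    - [0.2, 0.05, 0, 0, 0, 0, -1]
    - [0.2, 0.05, 0, 0, 0, 0, -1]
    - [0.2, 0.05, 0, 0, 0, 0, -1]
    - [0.2, 0.05, 0, 0, 0, 0, -1]
    - [0.2, 0.05, 0, 0, 0, 0, -1]
    - [0.15, 0.04, 0, 0, 0, 0, -1]
    - [0, 0, 0, 0, 0, 0, -1]

```text
time_s: 16.37
eef_pos: [497.2, -150.8, 105.4]
ee_rot: [0.0, 0.618, 0.787, 0.0]
force: [-0.1, -0.2, -0.9]
grip_width: -0.002
```

play_rows:
  deltas:
    - [0.1, 0.03, 0, 0, 0, 0, -1]
    - [0.1, 0.03, 0, 0, 0, 0, -1]
    - [0, 0, 0, 0, 0, 0, -1]

```text
time_s: 16.62
eef_pos: [504.4, -148.6, 105.3]
ee_rot: [-0.0, 0.618, 0.786, 0.0]
force: [0.9, 0.2, -0.7]
grip_width: 0.001
```

```bash
python3 chk.py w5
python3 - <<'E'
from h import *
W=pts(cam("scene")); k=W[(np.hypot(W[...,0]-525,W[...,1]+145)<32)&(W[...,2]>100)&(W[...,2]<135)]; print(len(k),k.mean(0),k.max(0))
c=cam("side");cv2.imwrite("pics/s6.png",cv2.resize(c["pixels"][150:230,290:390,::-1],(750,600),interpolation=cv2.INTER_CUBIC))
E
```

```text
[ 504.4 -148.6  105.3] [-0.51  0.45  1.66  0.    1.04 -0.75] 16.6167 [ 0.9  0.2 -0.7]
[[-0.237, 0.972, 0.0], [0.972, 0.237, 0.0], [0.0, 0.0, -1.0]]
pod in rest 0 [nan nan nan] ((0.0, 0.0), (0.0, 0.0), 0.0)
knob 3669 [ 515.  -138.7  125.1] [ 541.1 -129.8  140. ] ((514.8201904296875, -141.75030517578125), 26.444034576416016)
92 [ 528.11837717 -146.11349076  122.79744061] [ 546.59716029 -131.63283833  134.04358723]
  return _methods._mean(a, axis=axis, dtype=dtype,
  ret = um.true_divide(
```

View pics/s6.png

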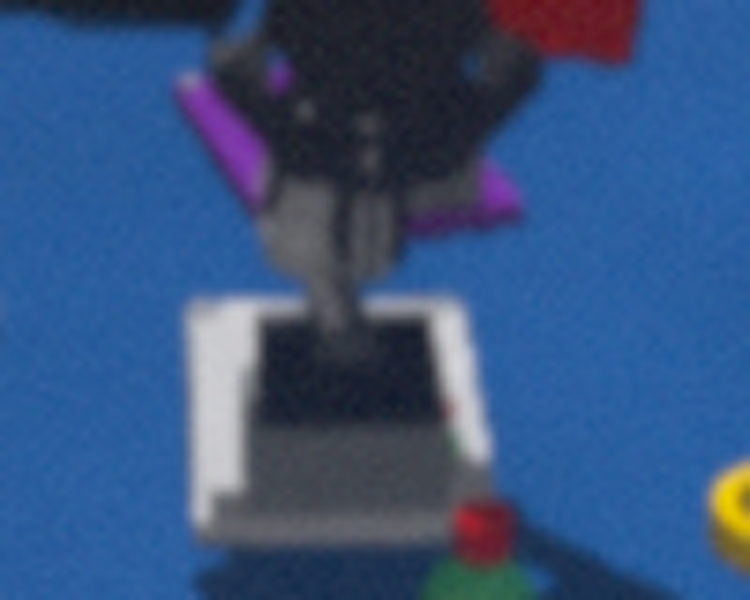

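The knob has been pushed over, but it is hidden behind the fingers at (300,220). I'm pushing on in small steps until the force shows the stop.

play_rows:
  deltas:
    - [0.06, 0.015, 0, 0, 0, 0, -1]
    - [0, 0, 0, 0, 0, 0, -1]

```text
time_s: 16.93
eef_pos: [506.5, -148.2, 105.5]
ee_rot: [-0.0, 0.618, 0.786, -0.0]
force: [-0.0, 0.2, -0.2]
grip_width: 0.0
```

play_rows:
  deltas:
    - [0.04, 0.01, 0, 0, 0, 0, -1]
    - [0, 0, 0, 0, 0, 0, -1]

```text
time_s: 17.1
eef_pos: [508.0, -147.8, 105.4]
ee_rot: [-0.0, 0.618, 0.786, -0.0]
force: [-1.4, -1.1, -0.5]
grip_width: 0.003
```

play_rows:
  deltas:
    - [0.05, 0.012, 0, 0, 0, 0, -1]
    - [0, 0, 0, 0, 0, 0, -1]

```text
time_s: 17.27
eef_pos: [509.2, -147.5, 105.3]
ee_rot: [-0.001, 0.618, 0.786, -0.001]
force: [-6.8, -2.0, 1.7]
grip_width: -0.002
```

play_rows:
  deltas:
    - [0.04, 0.01, 0, 0, 0, 0, -1]
    - [0, 0, 0, 0, 0, 0, -1]

```text
time_s: 17.43
eef_pos: [509.6, -147.3, 105.2]
ee_rot: [-0.002, 0.618, 0.787, -0.002]
force: [-14.3, -4.0, 4.2]
grip_width: -0.002
```

At the stop. I'll back off, rise, and check from the earlier viewpoint.

play_rows:
  deltas:
    - [-0.4, -0.1, 0, 0, 0, 0, -1]
    - [-0.8, -0.2, 0, 0, 0, 0, -1]
    - [-0.6, -0.15, 0.4, 0, 0, 0, -1]
    - [0, 0, 1, 0, 0, 0, -1]
    - [0, 0, 1, 0, 0, 0, -1]
    - [0, 0, 1, 0, 0, 0, -1]
    - [0, 0, 0.5, 0, 0, 0, -1]
    - [0.3, -0.8, 0, 0, 0, 0, -1]

```text
time_s: 18.1
eef_pos: [452.7, -195.0, 267.6]
ee_rot: [0.005, 0.616, 0.787, 0.001]
force: [1.1, -0.6, 0.7]
grip_width: 0.002
```

play_rows:
  deltas:
    - [0.35, -0.85, 0, 0, 0, 0, -1]
    - [0.35, -0.85, 0, 0, 0, 0, -1]
    - [0.35, -0.85, 0, 0, 0, 0, -1]
    - [0.1, -0.4, 0, 0, 0, 0, -1]
    - [0, 0, 0, 0, 0, 0, -1]
    - [0, 0, 0, 0, 0, 0, -1]

```text
time_s: 18.6
eef_pos: [497.7, -315.3, 261.0]
ee_rot: [-0.0, 0.618, 0.786, 0.0]
force: [-0.9, 0.5, -0.5]
grip_width: 0.004
```

```bash
python3 chk.py w6
python3 - <<'E'
from h import *
for n in("scene","side"):
    c=cam(n);a=np.load(n+".npz")["px"];d=abs(c["pixels"].astype(int)-a).sum(2)>120
    for nm,r in {"scene":{"grey":(190,425,8),"board":(153,386,8),"bottle":(178,320,8),"tape":(170,273,10),"driver":(290,277,12),"case":(243,438,12)},"side":{"grey":(316,274,8),"board":(321,376,8),"bottle":(236,353,10),"tape":(218,394,10),"case":(300,200,12)}}[n].items():
        v,u,k=r; print(n,nm,d[v-k:v+k,u-k:u+k].mean().round(3))
E
```

```text
[ 497.7 -315.3  261. ] [-0.76  0.44  1.24  0.    1.46 -1.  ] 18.6 [-0.9  0.5 -0.5]
[[-0.236, 0.972, -0.0], [0.972, 0.236, 0.001], [0.001, -0.0, -1.0]]
pod in rest 3060 [ 0.4  0.  32.9] ((-1.162750244140625, -0.5596981048583984), (56.11348342895508, 41.844886779785156), 0.5908190011978149)
plane [-4.0000e-03 -1.0000e-03  3.2866e+01]
knob 581 [ 531.7 -148.9  121.2] [ 545.4 -140.6  129.8] ((532.1981201171875, -143.9896240234375), 13.250115394592285)
scene grey 0.0
scene board 0.0
scene bottle 0.0
scene tape 0.75
scene driver 0.0
scene case 0.0
side grey 0.0
side board 0.0
side bottle 0.0
side tape 0.368
side case 0.0
```

View pics/w6.png

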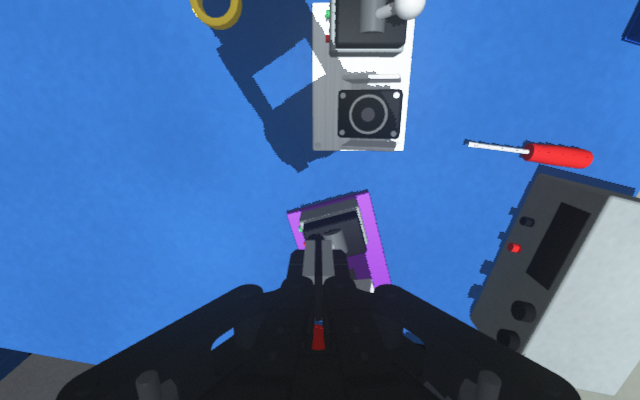

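The knob is now over at (408,6), at about 0.96 rad, and the pod hasn't moved. The tape's pixel change fits arm shadow or occlusion: the tool stayed at least 100 mm above the bench near it. I'm handing in.

```bash
python3 -c "
from rig import order; print(order.finish_job())"
```

```text
the job is handed in; nothing more can be done
None
```

I finished every step of the task and handed the job in at about 18.6 s of the 67 s allowed; the hand-in gives no verdict.

**What I did:**
- I took the black pod from the rack by its long sides, set it upright on the bench and let go.
- I took it again by its ends, lowered it onto the sloping rest and released it.
- I threw the toggle with the shut fingers until it hit its stop, at about 14 N.

**Last checks:**
- **Pod:** it lies within about 1.2 mm of the rest's centre, measured from my own estimate of where the rest is. It is under 0.6° off lengthwise and flat to about 0.004 rad. Its height reads about 0.9 mm above the nominal surface, within the 4 mm allowed.
- **Toggle:** about 0.96 rad, worked out from the knob's position.
- **Robot:** clear of everything.
- **Bystanders:** the grey pod, board, bottle, screwdriver and case look unchanged in the fixed cameras.

**Checks that failed or disagreed:**
- **Tape:** its pixels did change in both fixed cameras. I put this down to the arm's shadow or the arm blocking the view, because the tool never came within 100 mm of the bench near it. I did not measure its position again.
- **Rest position:** estimates along the slope differed by about 3 mm, and I used a value between them. The height at which the pod touched down matched that value.

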